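Lock the mould cradle, find the loose clamp bolt and hold its cap open

TASK

Throw the lever beside the plaster mould into the notch with the red dot, then tap down on the shut cap of each of the three clamp bolts with the fingertips, in turn from the one nearest the lever to the farthest, to find the loose one, which sinks when tapped. Then lift the hinged, yellow-handled cap of the loose bolt open to about 45 degrees or more and finish still holding it up, since it would fall shut. Leave the other two caps shut, and the lever in its notch, and do not disturb the things lying around.

Things in the scene. Friction and masses are not known exactly. Their poses are not given: they have to be found in the camera images.
- cradle: Fixed mould cradle: plaster block 120 x 320 mm, top 70 mm above the table, with a green lever block 200 x 230 mm, 50 mm high, at its +y (left) end. +x points across it away from the robot, +y along the row of three capped bolts towards the lever, z up. Turned up to 17 degrees. Origin on the table, midway across the block; the bolts stand at x = 0, y = +50 (left), -50 (middle), -150 mm (right).
- lock_lever (a joint): Lever angle, rad, 0 to 1.5; starts at 0 to 0.2, swung outwards to +y; grows counter-clockwise seen from above, towards the bolts. Sprung detent notches at 0.50, 0.95 and 1.40, each between two small ridges (about 5 N at the knob to click over), hold the lever centred; elsewhere friction keeps it where it is left.
- lever_pivot (a point): Point on the lever's vertical pivot axis, at the height of lever_knob (103 mm above the table).
- lever_knob (a point): Black upright round post on the steel lever, 18 mm diameter, 100 mm from the pivot, from the lever's top (72 mm above the table) up to 118 mm. The point is on its axis, 103 mm above the table. Pinch it from above; it turns between the fingers as the lever swings.
- lever_nose (a point): Pointing mark of the lever: 150 mm from the pivot, in line with the knob, 12 mm ahead of the lever's end, 52 mm above the table. In a notch it lies over that notch's dot.
- red_mark: Red dot, 18 mm diameter, 2 mm thick, on the green block 150 mm from the lever pivot, marking the notch wanted. The two other notches have black dots; which notch has the red one varies. Origin at the dot's centre, underneath (50 mm above the table).
- bolt_left (a joint): How far the left capped bolt has sunk, m, 0 at the start. A tight bolt gives less than 1.5 mm. The loose one (exactly one; which one varies and cannot be seen beforehand) takes about 3 N downwards, then drops 6 mm to a stop with its cap and stays down (about 19 N would pull it up again).
- cap_left_top (a point): Centre of the flat top of the left bolt's cap, where it is tapped: a blue disc of 62 mm diameter, 8 mm thick, its top 118 mm above the table when shut, centred on the bolt.
- cap_left (a joint): Opening of the left bolt's hinged cap, rad: 0 shut, 1.3 fully open. The hinge axis lies along cradle y, 85 mm to the cradle +x side of the shut handle and level with it; the handle side lifts and swings towards +x. Weight and a light spring (about 2 N at the handle) always pull it shut.
- cap_left_handle (a point): Centre of the left cap's handle: a yellow bar along cradle y, 14 mm diameter, 20 mm long, on a tongue 10 mm wide, 51 mm to the robot's side of the cap's centre. Shut, it is 114 mm above the table, 44 mm above the mould. Pinch its two ends from above (fingers closing along cradle y); it pivots between the fingers as the cap turns.
- bolt_middle (a joint): How far the middle capped bolt has sunk, m, 0 at the start. A tight bolt gives less than 1.5 mm. The loose one (exactly one; which one varies and cannot be seen beforehand) takes about 3 N downwards, then drops 6 mm to a stop with its cap and stays down (about 19 N would pull it up again).
- cap_middle_top (a point): Centre of the flat top of the middle bolt's cap, where it is tapped: a blue disc of 62 mm diameter, 8 mm thick, its top 118 mm above the table when shut, centred on the bolt.
- cap_middle (a joint): Opening of the middle bolt's hinged cap, rad: 0 shut, 1.3 fully open. The hinge axis lies along cradle y, 85 mm to the cradle +x side of the shut handle and level with it; the handle side lifts and swings towards +x. Weight and a light spring (about 2 N at the handle) always pull it shut.
- cap_middle_handle (a point): Centre of the middle cap's handle: a yellow bar along cradle y, 14 mm diameter, 20 mm long, on a tongue 10 mm wide, 51 mm to the robot's side of the cap's centre. Shut, it is 114 mm above the table, 44 mm above the mould. Pinch its two ends from above (fingers closing along cradle y); it pivots between the fingers as the cap turns.
- bolt_right (a joint): How far the right capped bolt has sunk, m, 0 at the start. A tight bolt gives less than 1.5 mm. The loose one (exactly one; which one varies and cannot be seen beforehand) takes about 3 N downwards, then drops 6 mm to a stop with its cap and stays down (about 19 N would pull it up again).
- cap_right_top (a point): Centre of the flat top of the right bolt's cap, where it is tapped: a blue disc of 62 mm diameter, 8 mm thick, its top 118 mm above the table when shut, centred on the bolt.
- cap_right (a joint): Opening of the right bolt's hinged cap, rad: 0 shut, 1.3 fully open. The hinge axis lies along cradle y, 85 mm to the cradle +x side of the shut handle and level with it; the handle side lifts and swings towards +x. Weight and a light spring (about 2 N at the handle) always pull it shut.
- cap_right_handle (a point): Centre of the right cap's handle: a yellow bar along cradle y, 14 mm diameter, 20 mm long, on a tongue 10 mm wide, 51 mm to the robot's side of the cap's centre. Shut, it is 114 mm above the table, 44 mm above the mould. Pinch its two ends from above (fingers closing along cradle y); it pivots between the fingers as the cap turns.
- wrench: Bystander, leave alone. Steel wrench lying on the table on the robot's side of the mould, 180 mm long and under 15 mm high; origin underneath, its x axis along its length.
- mug: Bystander, leave alone. Plum mug, 80 mm wide, 85 mm high, beyond the mould; origin at its base.
- brush: Bystander, leave alone. Brush 200 mm long, lying at the right; origin underneath, x along it.
- mallet: Bystander, leave alone. Wooden-handled hammer 260 mm long, lying at the left; origin underneath, x along it.
- jar: Bystander, leave alone. Amber jar, 60 mm diameter, 80 mm high, at the right; origin at its base.
- pot: Bystander, leave alone. Terracotta pot, 80 mm diameter, 70 mm high, at the left; origin at its base.

How it is judged (in metres and radians):
On the way, in this order (a step that is already met when the one before it is completed fails the run):
1. the lever is thrown into the notch with the red dot (horizontal distance between lever_nose and red_mark below 0.011 m and velocity of joint lock_lever between -0.1 and 0.1 rad/s), for 0.2 s.
2. the left bolt is tapped on its shut cap with the fingers (contact force between the fingers and cap_left above 3 N and value of joint cap_left below 0.06 rad), for 0.03 s.
3. the middle bolt is tapped on its shut cap with the fingers (contact force between the fingers and cap_middle above 3 N and value of joint cap_middle below 0.06 rad), for 0.03 s.
4. the right bolt is tapped on its shut cap with the fingers (contact force between the fingers and cap_right above 3 N and value of joint cap_right below 0.06 rad), for 0.03 s.
5. the cap of the loose, sunken bolt is lifted open (((value of joint bolt_left above 0.004 m and value of joint cap_left above 0.65 rad) or (value of joint bolt_middle above 0.004 m and value of joint cap_middle above 0.65 rad) or (value of joint bolt_right above 0.004 m and value of joint cap_right above 0.65 rad))), for 0.2 s.
At the end, for the whole second after the job is handed in: The lever's pointing mark is within 11 mm of the red dot's centre; the loose bolt is sunk by more than 4 mm; its cap is open by more than 0.65 rad, still, and borne by the fingers (contact force above 0.5 N); the other two caps are shut (under 0.1 rad) (horizontal distance between lever_nose and red_mark below 0.011 m and ((value of joint bolt_left above 0.004 m and value of joint cap_left above 0.65 rad and velocity of joint cap_left between -0.15 and 0.15 rad/s and contact force between the fingers and cap_left above 0.5 N and value of joint each of cap_middle, cap_right below 0.1 rad) or (value of joint bolt_middle above 0.004 m and value of joint cap_middle above 0.65 rad and velocity of joint cap_middle between -0.15 and 0.15 rad/s and contact force between the fingers and cap_middle above 0.5 N and value of joint each of cap_left, cap_right below 0.1 rad) or (value of joint bolt_right above 0.004 m and value of joint cap_right above 0.65 rad and velocity of joint cap_right between -0.15 and 0.15 rad/s and contact force between the fingers and cap_right above 0.5 N and value of joint each of cap_left, cap_middle below 0.1 rad))); the arm keeps its last pose, push and grip.
It fails at once if the cap of a bolt that has not been found loose is opened (over 0.3 rad) ((value of joint bolt_left below 0.003 m and value of joint cap_left above 0.3 rad) or (value of joint bolt_middle below 0.003 m and value of joint cap_middle above 0.3 rad) or (value of joint bolt_right below 0.003 m and value of joint cap_right above 0.3 rad)).
It fails at once if a bystander is moved by more than 40 mm (distance of any of wrench, mug, brush, mallet, jar, pot from where it was at the start of the episode above 0.04 m).
It also fails if it takes over 62 s, if anything falls off the work surface, if the arm or the gripper's body presses on something with over 40 N, if the wrist force passes 120 N, or if a joint passes its speed limit or range.

ROBOT

A 6-joint arm with a two-finger parallel gripper is mounted at the origin on the work surface. World frame = base frame: x ahead of the robot, y to its left, z up, the work surface at z = 0. Lengths are in m, angles in degrees, forces in N, time in s.
With the tool pointing down it reaches from about 0.3 to 0.825 m from the base axis. Payload 5.4 kg.
Tool frame: the origin (TCP) lies midway between the tips of the shut fingers; the grasp point (between the pads) lies arm.tcp_to_grasp behind it (arm.tcp_to_grasp is the distance from the TCP to the grasp point, in m); x points along the fingers, y is the direction in which the jaws open and shut, and the axes are right-handed (so a half turn about x gives the same grasp; the last joint's range is limited). The gripper opens to 92 mm and grips with 3 to 60 N. Pads are 20 mm wide; open, the fingers measure 128 mm over their backs; the gripper's body (75 mm by 189 mm) begins 69 mm behind the grasp point.
Start: joints at [56.144, 9.076, 91.501, -0, 79.423, -12.038], TCP at [0.214, 0.534, 0.215] pointing down, gripper open.
Joint ranges: [-166.64, 166.64], [-54.1, 131.32], [10.49, 154.53], [-73.88, 253.88], [9.74, 151.15], [-171.62, 171.62]. Speed limits (degrees/s): [147.25, 147.25, 180, 180, 180, 180].

INTERFACE

Orientations are given as a 3x3 rotation matrix whose columns are the frame's x, y, z axes.
In Python, from workcell import arm, eyes gives the robot as it stands.
- The arm moves only by the tool step_arm, never from a script. Its argument "plan" is a list of rows, each an object with "xyz": the shift along the tool's x, y, z in cm, a list of three; "yaw": the turn about the tool's x in rad. In form: [{"xyz": [x, y, z], "yaw": yaw}, ...]. A call has 1 to 10 rows; each row shifts and turns the commanded pose from where the row before left it, along the tool's axes as they then stand; what a row does not reach is not made up. A row lasts 1/10 s, in which the tool goes at most 50 mm and 8.59 degrees, less where a joint would pass 70% of its speed; a pose out of reach is approached as far as the arm can. A call with a gripper value outside its range is refused whole. "fingers" is the opening in per cent of the stroke, from 0 (shut) to 100 (fully open), set as the call begins (left out, the last holds). The fingers move at their own pace and stop on an object; "force" is the grip in N (left out, the last holds). Time passes only in rows, so rows that do not move let the fingers close. It gives the time, the measured TCP pose, the force and the opening at its end, in the units of the state.
- arm.get_state(): the state, without advancing time (a new reading comes with each control period).
- eyes.read_camera(name): name is "side" or "top" or "wrist"; returns a dict with "image" (384x512x3 uint8, red, green, blue), "fx", "fy", "cx", "cy" (pixels), "R" (3x3) and "t" (3): a world point X has camera coordinates R X + t. Camera axes: x right, y down, z forward; pixel columns grow to the right and rows downward; lengths in m; the calibration is good to about 2 mm. The wrist camera is an equidistant fisheye: a pixel r from the principal point sees the ray r / f radians off the axis. A picture is of the moment at which its call begins. There is no depth.
- arm.hand_in(): hands the job in, once; it reports no verdict.
The state is a dict: "time": time; "joints": joint angles; "joint_vel": joint speeds; "joint_efforts": joint torques, N m; "tcp_pos": TCP position; "eef_rot": TCP orientation; "contact_force": force on the tool from outside, world axes, zero at the start; "torque": the same for the moment, N m; "finger_gap": finger opening in m.
Only numpy, scipy, OpenCV 4.12 (cv2) and the standard library are available. Lean on these libraries where they do the work, as an engineer would, in place of code of your own. Each camera call takes 0.05 s, during which the arm holds its last target. There are 200 camera calls.

## Working session

There is one attempt and no reset: what is moved stays moved. The work goes in short steps, Python scripts to look and compute and a tool call to move; the robot and the scene stay as the last step left them, time stands still between calls to the robot, and variables do not carry over. Pictures are saved under pics/ and viewed, about 8 in all and at most 12, crops included, and the job is handed in when it is done.

Besides the shell and the picture viewer there is one more tool, called in YAML: its name, and indented under it one key for each argument. step_arm: Moves the arm, as the interface text tells. Its arguments: {"type":"object","properties":{"plan":{"type":"array","items":{"type":"object","properties":{"xyz":{"type":"array","items":{"type":"number"}},"yaw":{"type":"number"}}}},"fingers":{"type":"number"},"force":{"type":"number"}},"required":["plan"]}

```bash
mkdir -p pics; ls
python3 - <<'E'
from workcell import arm, eyes
import cv2,numpy as np,pickle
s=arm.get_state()
print({k:np.round(v,3).tolist() for k,v in s.items()},arm.tcp_to_grasp)
d={}
for n in("top","side"):
    c=eyes.read_camera(n);d[n]=c
    cv2.imwrite(f"pics/{n}0.png",c["image"][:,:,::-1])
    print(n,c["fx"],c["cx"],c["cy"],np.round(c["R"],3).tolist(),np.round(c["t"],3).tolist())
pickle.dump(d,open("c0.pkl","wb"))
E
```

```text
pics
{'time': 0.0, 'joints': [56.144, 9.111, 91.572, -0.0, 79.424, -12.039], 'joint_vel': [-0.017, -0.038, -0.014, -0.027, 0.077, 0.022], 'joint_efforts': [0.0, -38.557, -32.211, 0.07, 0.038, -0.0], 'tcp_pos': [0.213, 0.533, 0.214], 'eef_rot': [[-0.001, 0.372, 0.928], [-0.002, 0.928, -0.372], [-1.0, -0.002, -0.0]], 'contact_force': [0.313, 0.192, 0.766], 'torque': [-0.009, 0.004, 0.018], 'finger_gap': 0.092} 0.0187
top 393.3654508087853 260.69312098200425 189.33462905772478 [[-0.025, -1.0, -0.007], [-0.997, 0.025, -0.079], [0.079, 0.005, -0.997]] [0.03, 0.562, 1.205]
side 427.9203363605327 247.86844403291852 191.59096936366078 [[0.657, -0.753, -0.019], [-0.455, -0.376, -0.807], [0.601, 0.539, -0.59]] [-0.375, 0.326, 0.931]
```

View pics/top0.png

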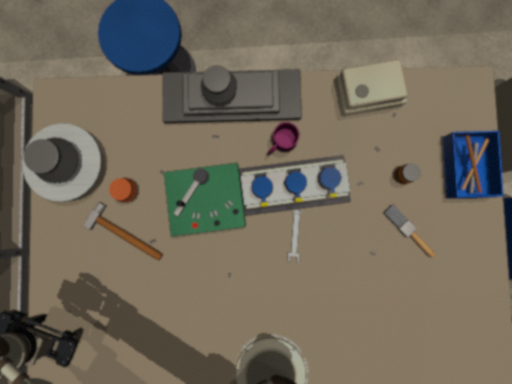

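View pics/side0.png

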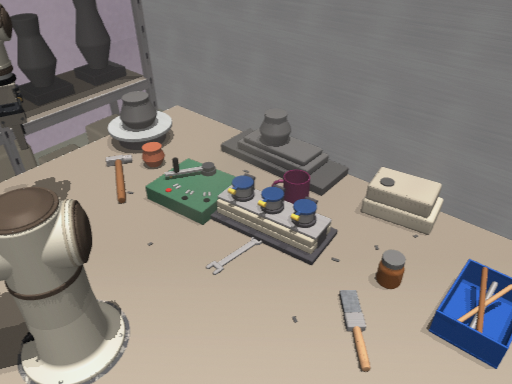

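The top view shows the green lever block with its pivot at about (200,176) and the lever tip at (178,212). The red dot is at (194,226), the first notch counter-clockwise, and the black dots are at (216,223) and (236,212). The caps are at (262,187), (296,182) and (330,177), with the handles below them. The side view agrees, and the black knob stands at (176,165).

```bash
cat > h.py <<'E'
import numpy as np,cv2
def ray(c,u,v):
    d=np.array([(u-c["cx"])/c["fx"],(v-c["cy"])/c["fy"],1.])
    return -c["R"].T@c["t"], c["R"].T@d
def onz(c,u,v,z):
    o,d=ray(c,u,v); return o+d*(z-o[2])/d[2]
def proj(c,X):
    p=c["R"]@np.asarray(X)+c["t"]; return c["fx"]*p[0]/p[2]+c["cx"],c["fy"]*p[1]/p[2]+c["cy"]
def tri(c1,p1,c2,p2):
    o1,d1=ray(c1,*p1);o2,d2=ray(c2,*p2)
    s=np.linalg.lstsq(np.c_[d1,-d2],o2-o1,rcond=None)[0]
    return (o1+d1*s[0]+o2+d2*s[1])/2, np.linalg.norm(o1+d1*s[0]-o2-d2*s[1])
def blobs(im,lo,hi,box,amin=8):
    x0,y0,x1,y1=box
    m=cv2.inRange(cv2.cvtColor(im,cv2.COLOR_RGB2HSV),lo,hi)[y0:y1,x0:x1]
    n,_,st,ce=cv2.connectedComponentsWithStats(m)
    return [(round(ce[i][0]+x0,1),round(ce[i][1]+y0,1),int(st[i][4])) for i in range(1,n) if st[i][4]>=amin]
E
python3 - <<'E'
from h import *;import pickle
d=pickle.load(open("c0.pkl","rb"))
B={"top":(160,150,355,240),"side":(140,140,340,240)}
H={"blue":((105,120,50),(125,255,255),.118),"yel":((22,150,120),(35,255,255),.114),"red":((0,170,120),(6,255,255),.052),"blk":((0,0,0),(180,120,45),.052)}
for n in d:
  for k,(lo,hi,z) in H.items():
    for b in blobs(d[n]["image"],lo,hi,B[n],5): print(n,k,b,np.round(onz(d[n],b[0],b[1],z),4)[:2])
t=d["top"]["image"][155:245,155:255];s=d["side"]["image"][145:215,140:240]
cv2.imwrite("pics/crop0.png",np.vstack([cv2.resize(t,None,fx=4,fy=4,interpolation=cv2.INTER_CUBIC)[:300],cv2.resize(s,None,fx=4,fy=4,interpolation=cv2.INTER_CUBIC)])[:,:,::-1])
E
```

```text
top blue (np.float64(329.7), np.float64(177.8), 287) [ 0.5828 -0.1836]
top blue (np.float64(295.5), np.float64(182.2), 338) [ 0.5726 -0.0848]
top blue (np.float64(261.6), np.float64(186.7), 327) [0.5621 0.0131]
top yel (np.float64(332.4), np.float64(195.3), 21) [ 0.5324 -0.1901]
top yel (np.float64(298.2), np.float64(199.5), 26) [ 0.5228 -0.0913]
top yel (np.float64(263.4), np.float64(204.3), 21) [0.5115 0.0092]
top red (np.float64(194.5), np.float64(225.0), 16) [0.4566 0.2192]
top blk (np.float64(180.6), np.float64(203.4), 22) [0.523  0.2608]
side blue (np.float64(243.2), np.float64(182.4), 166) [0.5604 0.0053]
side blue (np.float64(272.1), np.float64(193.6), 243) [ 0.5706 -0.0901]
side blue (np.float64(304.2), np.float64(206.2), 274) [ 0.5805 -0.1883]
side yel (np.float64(231.0), np.float64(191.3), 6) [0.5114 0.0067]
side yel (np.float64(261.4), np.float64(203.5), 10) [ 0.5225 -0.0924]
side yel (np.float64(294.2), np.float64(217.3), 15) [ 0.5316 -0.1923]
side red (np.float64(168.0), np.float64(189.7), 14) [0.4564 0.2193]
side blk (np.float64(175.9), np.float64(167.6), 26) [0.5534 0.2942]
```

View pics/crop0.png

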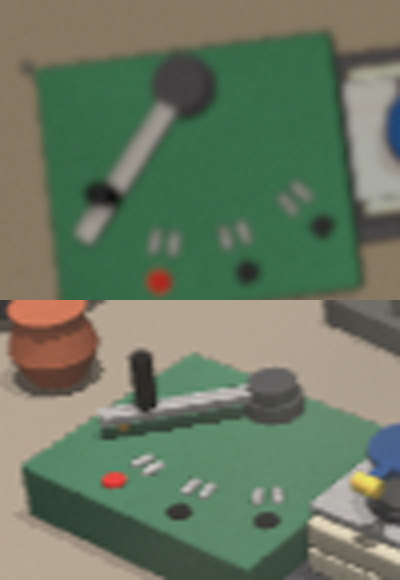

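Run:
```python
from h import *;import pickle
from scipy.optimize import least_squares as ls
d=pickle.load(open("c0.pkl","rb"));t,s=d["top"],d["side"]
pt=lambda u,v:(155+u/4-.4,155+v/4-.4)
ps=lambda u,v:(140+u/4-.4,145+(v-300)/4-.4)
print("knob",tri(t,pt(100,193),s,ps(143,380)))
print("pivtop",tri(t,pt(184,85),s,ps(274,381)))
a=onz(t,*pt(247,271),.052);b=onz(s,*ps(179,512),.052);c=onz(t,*pt(321,226),.052);e=onz(s,*ps(267,520),.052)
print(a,b,c,e)
P=[np.array([.4565,.2192]),(a+b)[:2]/2,(c+e)[:2]/2]
r=ls(lambda x:[np.hypot(*(p-x))-.15 for p in P],[.58,.2]);print(r.x,r.fun)
for p in P: print(np.degrees(np.arctan2(*(p-r.x)[::-1])))
# lever tip end
print("tip",onz(t,*pt(87,236),.07),onz(s,*ps(101,417),.07))
```

```text
knob (array([0.52283819, 0.25456515, 0.0946913 ]), np.float64(0.0004929246578845822))
pivtop (array([0.603202  , 0.19411443, 0.078497  ]), np.float64(0.0015572201926574338))
[0.46292865 0.15289955 0.052     ] [0.46122039 0.15122398 0.052     ] [0.49554556 0.09621592 0.052     ] [0.4958382  0.09420292 0.052     ]
[0.60495144 0.19793357] [-3.30384113e-05  6.01088472e-05 -3.36639935e-05]
171.8475535683447
-162.20034674526437
-136.76585500992925
tip [0.49197901 0.26996548 0.07      ] [0.49048194 0.27086959 0.07      ]
```

The knob triangulates to (0.523, 0.2545), 100 mm from the fitted pivot at (0.6045, 0.197). Red is the first notch, with the knob target at (0.5055, 0.2115). The jaw axis already lies along the swing, so I move above the knob.

step_arm:
  plan:
    - {"xyz": [0,-1.43,3.91]}
    - {"xyz": [0,-1.43,3.91]}
    - {"xyz": [0,-1.43,3.91]}
    - {"xyz": [0,-1.43,3.91]}
    - {"xyz": [0,-1.43,3.91]}
    - {"xyz": [0,-1.43,3.91]}
    - {"xyz": [0,-1.43,3.91]}
    - {"xyz": [0,-1.43,3.91]}
    - {"xyz": [0,-1.43,3.91]}
    - {"xyz": [0,-1.43,3.91]}
  fingers: 60
  force: 20

```text
$.plan[0]: bad value
```

step_arm:
  plan:
    - {"xyz": [0,-1.43,3.91],"yaw": 0}
    - {"xyz": [0,-1.43,3.91],"yaw": 0}
    - {"xyz": [0,-1.43,3.91],"yaw": 0}
    - {"xyz": [0,-1.43,3.91],"yaw": 0}
    - {"xyz": [0,-1.43,3.91],"yaw": 0}
    - {"xyz": [0,-1.43,3.91],"yaw": 0}
    - {"xyz": [0,-1.43,3.91],"yaw": 0}
    - {"xyz": [0,-1.43,3.91],"yaw": 0}
    - {"xyz": [0,-1.43,3.91],"yaw": 0}
    - {"xyz": [0,-1.43,3.91],"yaw": 0}
  fingers: 60
  force: 20

```text
time: 1.1
tcp_pos: [0.5243, 0.2543, 0.2141]
eef_rot: [[-0.001, 0.372, 0.928], [-0.0, 0.928, -0.372], [-1.0, -0.0, -0.001]]
contact_force: [0.5, 1.3, 0.2]
finger_gap: 0.0554
```

step_arm:
  plan:
    - {"xyz": [0,0,0],"yaw": 0}
    - {"xyz": [0,0,0],"yaw": 0}

```text
time: 1.3
tcp_pos: [0.5235, 0.2552, 0.214]
eef_rot: [[-0.002, 0.373, 0.928], [0.0, 0.928, -0.373], [-1.0, -0.001, -0.001]]
contact_force: [0.6, 0.4, -0.1]
finger_gap: 0.0553
```

Run:
```python
from workcell import arm, eyes
import cv2,numpy as np
c=eyes.read_camera("wrist");im=c["image"].copy()
print(c["fx"],c["cx"],c["cy"])
def pw(X):
    p=c["R"]@np.array(X)+c["t"];th=np.arctan2(np.hypot(*p[:2]),p[2]);u=p[:2]/np.hypot(*p[:2])*th*c["fx"]
    return int(u[0]+c["cx"]),int(u[1]+c["cy"])
for X,col in(((.523,.2545,.118),(0,255,0)),((.4565,.2192,.052),(255,0,255)),((.6045,.197,.08),(0,255,255))): cv2.drawMarker(im,pw(X),col,0,9); print(pw(X))
cv2.imwrite("pics/w1.png",im[:,:,::-1])
```

```text
297.3186396354542 254.39449255008304 192.9654112272995
(254, 193)
(203, 137)
(234, 267)
```

View pics/w1.png

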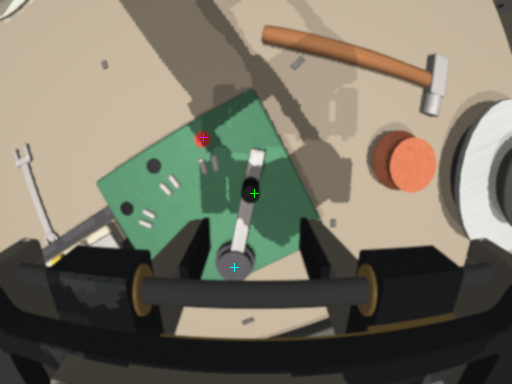

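The wrist view shows the knob at (250,190) against a predicted (254,193). The red dot at (203,137) and the pivot match. The knob is centred between the fingers, so I descend and pinch.

step_arm:
  plan:
    - {"xyz": [3.3,0,0],"yaw": 0}
    - {"xyz": [3.3,0,0],"yaw": 0}
    - {"xyz": [3.3,0,0],"yaw": 0}
    - {"xyz": [3.3,0,0],"yaw": 0}
    - {"xyz": [0,0,0],"yaw": 0}
    - {"xyz": [0,0,0],"yaw": 0}

```text
time: 1.95
tcp_pos: [0.5227, 0.2566, 0.083]
eef_rot: [[-0.001, 0.37, 0.929], [-0.0, 0.929, -0.37], [-1.0, -0.0, -0.001]]
contact_force: [-0.6, 0.7, 0.4]
finger_gap: 0.0552
```

step_arm:
  plan:
    - {"xyz": [0,0,0],"yaw": 0}
    - {"xyz": [0,0,0],"yaw": 0}
    - {"xyz": [0,0,0],"yaw": 0}
    - {"xyz": [0,0,0],"yaw": 0}
    - {"xyz": [0,0,0],"yaw": 0}
    - {"xyz": [0,0,0],"yaw": 0}
  fingers: 0
  force: 15

```text
time: 2.55
tcp_pos: [0.524, 0.2556, 0.0831]
eef_rot: [[0.001, 0.372, 0.928], [-0.0, 0.928, -0.372], [-1.0, 0.0, 0.001]]
contact_force: [-0.8, -0.7, 2.3]
finger_gap: 0.0179
```

step_arm:
  plan:
    - {"xyz": [0,-0.8,-0.16],"yaw": 0}
    - {"xyz": [0,-0.8,-0.09],"yaw": 0}
    - {"xyz": [0,-0.8,-0.03],"yaw": 0}
    - {"xyz": [0,-0.8,0.03],"yaw": 0}
    - {"xyz": [0,-0.8,0.09],"yaw": 0}
    - {"xyz": [0,-0.7,0.16],"yaw": 0}
    - {"xyz": [0,0,0],"yaw": 0}
    - {"xyz": [0,0,0],"yaw": 0}
    - {"xyz": [0,0,0],"yaw": 0}

```text
time: 3.45
tcp_pos: [0.5057, 0.2111, 0.0828]
eef_rot: [[-0.001, 0.372, 0.928], [-0.001, 0.928, -0.372], [-1.0, -0.001, -0.0]]
contact_force: [-2.7, 0.7, 6.6]
finger_gap: 0.0175
```

Run:
```python
from workcell import arm, eyes
import cv2,numpy as np
c=eyes.read_camera("wrist");s=eyes.read_camera("side")["image"]
cv2.imwrite("pics/w2.png",np.hstack([c["image"][:300],cv2.resize(s[145:215,140:210],(300,300),interpolation=2)])[:,:,::-1])
print(arm.get_state()["tcp_pos"])
```

```text
[0.50574419 0.21112606 0.08285071]
```

View pics/w2.png

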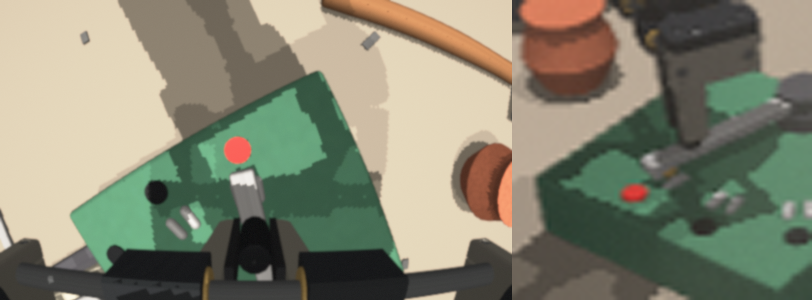

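The lever's axis, from the knob at (257,255) to the tip at (241,180), points at the red dot at (237,150), so it is in the notch. I release, rise while turning the jaws to cradle y, and recheck.

step_arm:
  plan:
    - {"xyz": [0,0,0],"yaw": 0}
    - {"xyz": [0,0,0],"yaw": 0}
    - {"xyz": [0,0,0],"yaw": 0}
    - {"xyz": [0,0,0],"yaw": 0}
    - {"xyz": [-3,0,0],"yaw": 0}
    - {"xyz": [-3,0,0],"yaw": 0}
    - {"xyz": [-3,0,0],"yaw": -0.12}
    - {"xyz": [0,0,0],"yaw": -0.12}
    - {"xyz": [0,0,0],"yaw": -0.12}
    - {"xyz": [0,0,0],"yaw": -0.125}
  fingers: 50

```text
time: 4.55
tcp_pos: [0.5062, 0.2119, 0.1728]
eef_rot: [[0.0, -0.109, 0.994], [-0.0, 0.994, 0.109], [-1.0, -0.0, 0.0]]
contact_force: [-0.3, -0.7, -0.4]
finger_gap: 0.0457
```

step_arm:
  plan:
    - {"xyz": [0,-3.4,0.6],"yaw": 0}
    - {"xyz": [0,-3.4,0.6],"yaw": 0}
    - {"xyz": [0,-3.4,0.6],"yaw": 0}
    - {"xyz": [0,-3.4,0.6],"yaw": 0}
    - {"xyz": [0,-3.4,0.6],"yaw": 0}
    - {"xyz": [0,-3.4,0.6],"yaw": 0}
    - {"xyz": [0,0,0],"yaw": 0}
    - {"xyz": [0,0,0],"yaw": 0}
  fingers: 0

```text
time: 5.35
tcp_pos: [0.5629, 0.0126, 0.1723]
eef_rot: [[-0.001, -0.102, 0.995], [0.0, 0.995, 0.102], [-1.0, 0.001, -0.001]]
contact_force: [-0.2, -0.8, 0.0]
finger_gap: 0.0005
```

Run:
```python
from workcell import arm, eyes
import cv2,numpy as np
from h import *
t=eyes.read_camera("top");s=eyes.read_camera("side")
a=cv2.resize(t["image"][155:245,155:255],None,fx=4,fy=4,interpolation=2);b=cv2.resize(s["image"][145:235,140:240],None,fx=4,fy=4,interpolation=2)
cv2.imwrite("pics/l3.png",np.hstack([a,b])[:,:,::-1])
w=eyes.read_camera("wrist")["image"];cv2.imwrite("pics/w3.png",w[:,:,::-1])
st=arm.get_state();print(st["tcp_pos"],st["contact_force"],st["eef_rot"].round(3).tolist() if hasattr(st["eef_rot"],"round") else st["eef_rot"])
```

```text
[0.56270488 0.01407392 0.17241606] [-0.61676611 -0.08651605  0.87644005] [[-0.001, -0.105, 0.994], [0.0, 0.994, 0.105], [-1.0, 0.0, -0.0]]
```

View pics/l3.png

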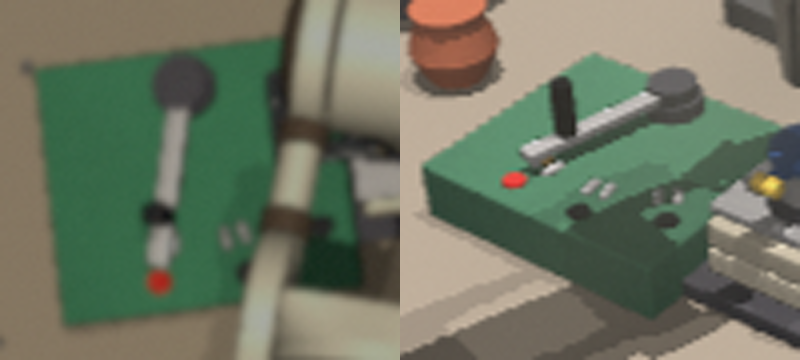

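View pics/w3.png

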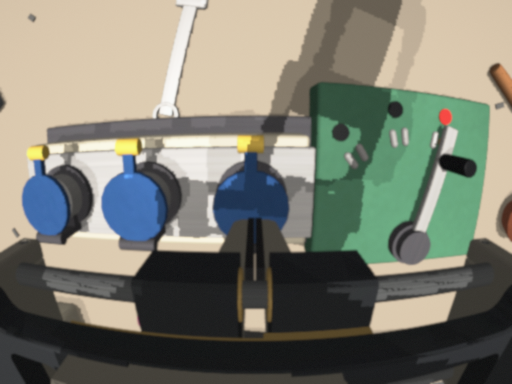

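Both views show the lever end pointing straight at the red dot and a ridge on each side of it. The wrist view shows the fingertips over the left cap, with the handle at (250,144) in line with the fingers. I tap the left cap now.

step_arm:
  plan:
    - {"xyz": [2.5,0,0],"yaw": 0}
    - {"xyz": [2.3,0,0],"yaw": 0}
    - {"xyz": [0,0,0],"yaw": 0}
    - {"xyz": [0.2,0,0],"yaw": 0}
    - {"xyz": [0.2,0,0],"yaw": 0}
    - {"xyz": [0.2,0,0],"yaw": 0}
    - {"xyz": [0.1,0,0],"yaw": 0}
    - {"xyz": [0,0,0],"yaw": 0}

```text
time: 6.3
tcp_pos: [0.5636, 0.0129, 0.1182]
eef_rot: [[0.001, -0.104, 0.995], [-0.0, 0.995, 0.104], [-1.0, -0.0, 0.001]]
contact_force: [0.1, 0.2, 0.2]
finger_gap: 0.0003
```

step_arm:
  plan:
    - {"xyz": [0.15,0,0],"yaw": 0}
    - {"xyz": [0.15,0,0],"yaw": 0}
    - {"xyz": [0,0,0],"yaw": 0}

```text
time: 6.6
tcp_pos: [0.5637, 0.0129, 0.1175]
eef_rot: [[0.001, -0.104, 0.995], [-0.0, 0.995, 0.104], [-1.0, -0.0, 0.001]]
contact_force: [-7.2, 1.4, 15.9]
finger_gap: 0.0005
```

The left cap took 16 N without giving, so it is tight. The middle one is next.

step_arm:
  plan:
    - {"xyz": [-2,0,0],"yaw": 0}
    - {"xyz": [-1.3,-1,0],"yaw": 0}
    - {"xyz": [0,-4.5,0],"yaw": 0}
    - {"xyz": [0,-4.5,0],"yaw": 0}
    - {"xyz": [1.4,0,0],"yaw": 0}
    - {"xyz": [1.3,0,0],"yaw": 0}
    - {"xyz": [0,0,0],"yaw": 0}
    - {"xyz": [0,0,0],"yaw": 0}

```text
time: 7.4
tcp_pos: [0.5728, -0.0853, 0.1198]
eef_rot: [[-0.002, -0.105, 0.994], [0.001, 0.994, 0.105], [-1.0, 0.001, -0.002]]
contact_force: [1.1, 0.3, 1.2]
finger_gap: 0.0005
```

step_arm:
  plan:
    - {"xyz": [0.2,0,0],"yaw": 0}
    - {"xyz": [0.2,0,0],"yaw": 0}
    - {"xyz": [0.2,0,0],"yaw": 0}
    - {"xyz": [0,0,0],"yaw": 0}

```text
time: 7.8
tcp_pos: [0.5738, -0.086, 0.1149]
eef_rot: [[0.001, -0.104, 0.995], [0.0, 0.995, 0.104], [-1.0, 0.0, 0.001]]
contact_force: [0.8, 2.1, 2.3]
finger_gap: 0.0005
```

step_arm:
  plan:
    - {"xyz": [0.2,0,0],"yaw": 0}
    - {"xyz": [0.2,0,0],"yaw": 0}
    - {"xyz": [0.2,0,0],"yaw": 0}
    - {"xyz": [0,0,0],"yaw": 0}

```text
time: 8.2
tcp_pos: [0.574, -0.0863, 0.1118]
eef_rot: [[0.001, -0.104, 0.995], [0.0, 0.995, 0.104], [-1.0, 0.0, 0.001]]
contact_force: [-8.4, 5.4, 20.6]
finger_gap: 0.0004
```

The middle bolt sank to 0.112, about 6 mm, and stopped there, so it is the loose one. Now the right one.

step_arm:
  plan:
    - {"xyz": [-2,0,0],"yaw": 0}
    - {"xyz": [-1.7,-1,0],"yaw": 0}
    - {"xyz": [0,-4.5,0],"yaw": 0}
    - {"xyz": [0,-4.5,0],"yaw": 0}
    - {"xyz": [1.4,0,0],"yaw": 0}
    - {"xyz": [1.1,0,0],"yaw": 0}
    - {"xyz": [0,0,0],"yaw": 0}
    - {"xyz": [0,0,0],"yaw": 0}

```text
time: 9.0
tcp_pos: [0.5833, -0.1845, 0.1197]
eef_rot: [[-0.002, -0.105, 0.994], [0.001, 0.994, 0.105], [-1.0, 0.001, -0.002]]
contact_force: [0.6, 0.7, 0.5]
finger_gap: 0.0005
```

step_arm:
  plan:
    - {"xyz": [0.2,0,0],"yaw": 0}
    - {"xyz": [0.2,0,0],"yaw": 0}
    - {"xyz": [0.2,0,0],"yaw": 0}
    - {"xyz": [0,0,0],"yaw": 0}

```text
time: 9.4
tcp_pos: [0.584, -0.1849, 0.1175]
eef_rot: [[-0.0, -0.105, 0.994], [0.001, 0.994, 0.105], [-1.0, 0.001, -0.0]]
contact_force: [-7.7, 4.5, 16.7]
finger_gap: 0.0002
```

The right one took 17 N without giving, so it is tight. I go above the middle handle with the fingers open.

step_arm:
  plan:
    - {"xyz": [-2.5,0,0],"yaw": 0}
    - {"xyz": [-2.5,0,0],"yaw": 0}
    - {"xyz": [0,3.3,-1.7],"yaw": 0}
    - {"xyz": [0,3.3,-1.7],"yaw": 0}
    - {"xyz": [0,3.3,-1.7],"yaw": 0}
    - {"xyz": [0,0,0],"yaw": 0}
    - {"xyz": [0,0,0],"yaw": 0}
    - {"xyz": [0,0,0],"yaw": 0}
  fingers: 55
  force: 10

```text
time: 10.2
tcp_pos: [0.5235, -0.0934, 0.1649]
eef_rot: [[0.001, -0.104, 0.995], [-0.001, 0.995, 0.104], [-1.0, -0.001, 0.001]]
contact_force: [0.3, -0.5, 0.2]
finger_gap: 0.0504
```

Run:
```python
from workcell import arm, eyes
import cv2
c=eyes.read_camera("wrist");s=eyes.read_camera("side")
import numpy as np
cv2.imwrite("pics/w4.png",np.hstack([c["image"][60:360,100:412],cv2.resize(s["image"][160:240,200:330],(487,300),interpolation=2)])[:,:,::-1])
print(arm.get_state()["tcp_pos"])
```

```text
[ 0.52351035 -0.09365413  0.16472772]
```

View pics/w4.png

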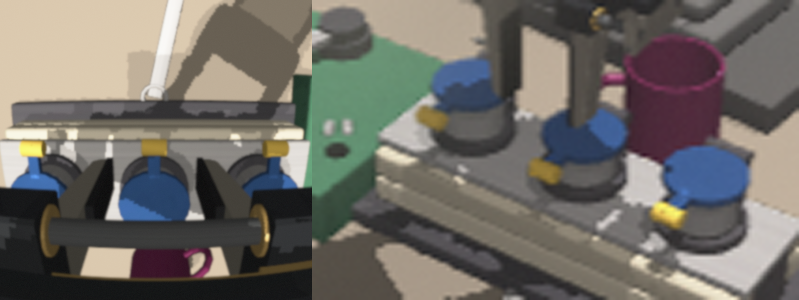

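The wrist view shows the middle handle at column 254, centred between the fingers, and the middle cap sits lower in the side view. I descend and pinch.

step_arm:
  plan:
    - {"xyz": [2.5,0,0],"yaw": 0}
    - {"xyz": [2.5,0,0],"yaw": 0}
    - {"xyz": [2,0,0],"yaw": 0}
    - {"xyz": [0,0,0],"yaw": 0}
    - {"xyz": [0,0,0],"yaw": 0}

```text
time: 10.8
tcp_pos: [0.5232, -0.0934, 0.0949]
eef_rot: [[-0.0, -0.103, 0.995], [0.0, 0.995, 0.103], [-1.0, 0.0, -0.0]]
contact_force: [0.3, 0.1, 0.4]
finger_gap: 0.0506
```

step_arm:
  plan:
    - {"xyz": [0,0,0],"yaw": 0}
    - {"xyz": [0,0,0],"yaw": 0}
    - {"xyz": [0,0,0],"yaw": 0}
    - {"xyz": [0,0,0],"yaw": 0}
    - {"xyz": [0,0,0],"yaw": 0}
    - {"xyz": [0,0,0],"yaw": 0}
  fingers: 0
  force: 12

```text
time: 11.4
tcp_pos: [0.5233, -0.0937, 0.0951]
eef_rot: [[0.001, -0.104, 0.995], [-0.002, 0.995, 0.104], [-1.0, -0.002, 0.001]]
contact_force: [-0.3, -4.4, 1.1]
finger_gap: 0.0201
```

step_arm:
  plan:
    - {"xyz": [-0.76,0.1,0.03],"yaw": 0}
    - {"xyz": [-0.76,0,0.1],"yaw": 0}
    - {"xyz": [-0.75,0,0.17],"yaw": 0}
    - {"xyz": [-0.73,0,0.24],"yaw": 0}
    - {"xyz": [-0.7,0,0.3],"yaw": 0}
    - {"xyz": [0,0,0],"yaw": 0}

```text
time: 12.0
tcp_pos: [0.5316, -0.0927, 0.1325]
eef_rot: [[0.001, -0.104, 0.995], [-0.003, 0.995, 0.104], [-1.0, -0.003, 0.0]]
contact_force: [0.2, -7.8, -0.9]
finger_gap: 0.0197
```

step_arm:
  plan:
    - {"xyz": [-0.67,-0.1,0.36],"yaw": 0}
    - {"xyz": [-0.64,-0.1,0.42],"yaw": 0}
    - {"xyz": [-0.6,0,0.48],"yaw": 0}
    - {"xyz": [-0.55,0,0.53],"yaw": 0}
    - {"xyz": [-0.5,0,0.58],"yaw": 0}
    - {"xyz": [0,0,0],"yaw": 0}
    - {"xyz": [0,0,0],"yaw": 0}
    - {"xyz": [0,0,0],"yaw": 0}
    - {"xyz": [0,0,0],"yaw": 0}

```text
time: 12.9
tcp_pos: [0.5549, -0.0905, 0.1615]
eef_rot: [[0.0, -0.104, 0.995], [-0.0, 0.995, 0.104], [-1.0, -0.0, 0.0]]
contact_force: [-3.8, -3.7, 3.5]
finger_gap: 0.0199
```

Run:
```python
from workcell import arm, eyes
import cv2,numpy as np
c=eyes.read_camera("wrist");s=eyes.read_camera("side")
cv2.imwrite("pics/w5.png",np.hstack([c["image"][60:360,100:412],cv2.resize(s["image"][140:240,140:330],(487,300),interpolation=2)])[:,:,::-1])
st=arm.get_state();print(st["tcp_pos"],st["contact_force"],st["finger_gap"],st["time"])
```

```text
[ 0.55483032 -0.09051175  0.16140961] [-4.33504528 -3.19144634  3.29320211] 0.019575164607884037 13.0
```

View pics/w5.png

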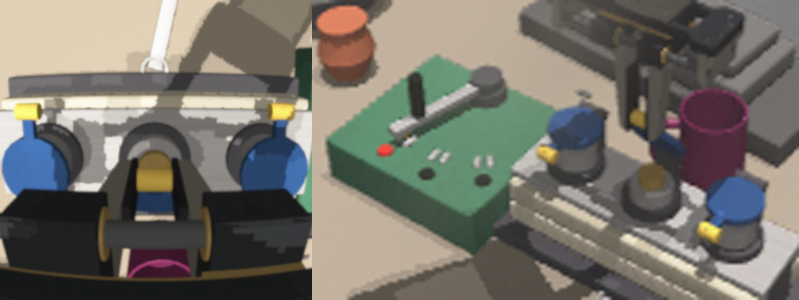

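The middle cap stands open at about 0.9 rad between the fingers. The other caps are shut and the lever points at the red dot. The push on the tool runs outward from the hinge, so the bolt is held down. I hand in.

```bash
python3 -c "
from workcell import arm
print(arm.hand_in())"
```

```text
the job is handed in; nothing more can be done
None
```

I finished the job and handed it in at about 13 s of the allowed 62 s. The hand-in reports no verdict, so what follows rests on my own checks.

- **Lever:** I pinched the knob and swung it into the red-dot notch, the first one. Top and side views after release showed it pointing straight at the dot.
- **Taps:** I tapped left, then middle, then right. The left and right bolts held at about 16 N and 17 N. The middle bolt sank about 6 mm to a stop, so it is the loose one.
- **Cap:** I pinched the middle handle by its ends and lifted it along its arc to about 0.9 rad, worked out from the 66 mm rise. It was still held at hand-in.
- **Last check:** The final picture showed the middle cap up between the fingers, the other two caps shut and the lever still at the red dot. The finger gap was 19.6 mm on the 20 mm bar, and the tool felt about 6 N. The pot, mug and wrench looked untouched; the brush, jar and mallet were not in that picture.

**Correction:** a sideways correction of 1 mm during the lift went the wrong way, raising the side force to 7.8 N. I reversed it, which brought the force down to about 3 N.

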